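# Lock the decorating turntable with its pin spanner

## Task

Lock the turntable before the next vase is painted: take the blue pin spanner off its rail, set both its prongs fully down in the two holes of the brass lock ring, and turn the ring clockwise (seen from above) with it up to its stop, where the ring's red mark meets the red line on the base. Leave the spanner standing in the ring, and leave the red spanner, whose prongs are too close together for this ring, on the rail.

Things in the scene. Friction and masses are not known exactly. Their poses are not given: they have to be found in the camera images.
- blue_grip (a point): Centre of the loose blue pin spanner's upright grip, 50 (x) x 22 (y) x 52 mm high, z up; pinch it across y. Below it a steel bar 102 x 24 x 12 mm, 28 to 40 mm below this point, with two prongs of 10 mm diameter at x = +42 and -42 mm, tapered tips 62 mm below this point. Either way round is the same. It straddles a fixed wooden rail 36 mm wide, 34 mm high: bar on its top, a prong each side. 320 g.
- red_grip (a point): The same point of the loose red pin spanner: like the blue one but with a red grip and prongs at only +26 and -26 mm. It straddles the same rail, about 140 mm from the blue one, on either side of it.
- ring_top (a point): Centre of the brass lock ring's top face, 67 mm above the table, z up; frame turns with the ring. Ring 144 mm across, 22 thick, on a fixed dark round base 236 mm across. Holes 27 x 26 mm at x = +42 and -42 mm, red mark at +y. With the spanner seated, bar on the ring, its grip's centre is 40 mm above this point. Prongs have 8 mm play all round: about 0.2 rad of turn before the ring follows.
- lock_ring (a joint): Angle of the lock ring in rad, growing clockwise seen from above. 0 is fully unlocked; it starts between 0.1 and 0.45; at 1.2 it is locked, against its stop, its red mark at the red line on the base. It turns with a steady friction of 0.15 N m and stays where it is left.
Not all that is in view belongs to the job. What is shaped like the part that bears ring_top but white is not meant. What is shaped like the part that bears blue_grip but orange is not meant.

How it is judged:
On the way, in this order (a step that is already met when the one before it is completed fails the run):
1. both prongs of the blue spanner are down in the ring's holes while the ring is still unlocked (ring below 0.7 rad) (horizontal distance between blue_grip and ring_top below 0.016 m and z of blue_grip in the frame of ring_top below 0.048 m and angle between blue_grip's own z axis and vertical below 0.2 rad and angle between the x axis of blue_grip and the x axis of ring_top, either way round below 0.4 rad and value of joint lock_ring below 0.7 rad), for 0.2 s.
2. the ring is turned to its stop with the spanner in it (within 10 degrees) (horizontal distance between blue_grip and ring_top below 0.016 m and z of blue_grip in the frame of ring_top below 0.048 m and angle between blue_grip's own z axis and vertical below 0.2 rad and angle between the x axis of blue_grip and the x axis of ring_top, either way round below 0.4 rad and value of joint lock_ring above 1.025 rad), for 0.2 s.
At the end, for the whole second after the job is handed in: The lock ring is within 10 degrees (0.175 rad) of its stop at 1.2 rad; the blue spanner stands in the ring, released, both prongs in the holes (bar within 8 mm of the ring's top, grip within 16 mm of the ring's axis, tilted less than 0.2 rad); the red spanner is still within 30 mm of its start (all of step 2 and distance of blue_grip from where it was at the start of the episode above 0.05 m and distance of red_grip from where it was at the start of the episode below 0.03 m); the robot touches nothing.
It fails at once if the red spanner is moved from its place on the rail by more than 30 mm (distance of red_grip from where it was at the start of the episode above 0.03 m).
It also fails if it takes over 38 s, if anything falls off the work surface, if the arm or the gripper's body presses on something with over 40 N, if the wrist force passes 120 N, or if a joint passes its speed limit or range.

## Robot

A 7-joint arm with a two-finger parallel gripper is mounted at the origin on the work surface. World frame = base frame: x ahead of the robot, y to its left, z up, the work surface at z = 0. Lengths are in m, angles in rad, forces in N, time in s.
With the tool pointing down it reaches from about 0.4 to 0.85 m from the base axis. Payload 10.4 kg.
Tool frame: the origin (TCP) lies between the finger pads; the fingertips stand 11 mm ahead of it and the grasp point (between the pads) lies 8 mm behind it; z points along the fingers, y is the direction in which the jaws open and shut (so a half turn about z gives the same grasp; the last joint's range is limited). The gripper opens to 87 mm and grips with 3 to 60 N. Pads are 19 mm wide; open, the fingers measure 117 mm over their backs; the gripper's body (75 mm by 190 mm) begins 51 mm behind the grasp point.
Start: joints at [1.169, 0.332, -0.065, 1.46, 0.022, 1.35, -0.088], TCP at [0.231, -0.581, 0.234] pointing down, gripper open.
Joint ranges: [-2.6, 2.6], [-0.5, 2.12], [-1.47, 1.34], [0.16, 2.42], [-1.27, 4.41], [0.06, 2.06], [-2.6, 2.6]. Speed limits (rad/s): [2.22, 2.22, 2.79, 2.79, 3.14, 3.14, 3.14].

## Interface

Orientations are given as a unit quaternion [x, y, z, w].
In Python, from bench import r, eyes gives the robot as it stands.
- The arm moves only by the shell command python3 -m inch 'ROWS' [FORCE]. ROWS is a JSON object of lists of equal length, an entry for each row: "translation": the shift along the world's x, y, z scaled (see below), a list of three; "rot": the turn, a rotation vector about the world's x, y, z scaled (see below), a list of three; "jaw": the finger opening in mm, from 0 to 87. In form: {"translation": [[tx, ty, tz], ...], "rot": [[ax, ay, az], ...], "jaw": [jaw, ...]}. A call has 1 to 20 rows; each row is the pose to reach, as a shift and turn from the pose measured when the call began; what a row does not reach only later rows make up. The controller multiplies each number of a shift by 100 mm and each number of a turn by 60 degrees. A row lasts 1/10 s, in which the tool goes at most 50 mm and 8.59 degrees, less where a joint would pass 70% of its speed; a pose out of reach is approached as far as the arm can. A call with a number of a shift or a turn outside -1 to 1 is refused whole. A call with a gripper value outside its range is refused whole. The fingers move at their own pace and stop on an object; FORCE is the grip in N (left out, the last holds). Time passes only in rows, so rows that repeat a pose let the fingers close. It gives the time, the measured TCP pose, the force and the opening at its end, in the units of the state.
- r.read_state(): the state, without advancing time (a new reading comes with each control period).
- eyes.camera(name): name is "scene" or "top" or "wrist"; returns the picture (400x640x3 uint8, blue, green, red); there is no depth.
- eyes.calibration(name): a dict with "fx", "fy", "cx", "cy" (pixels), "R" (3x3) and "t" (3): a world point X has camera coordinates R X + t; the wrist camera has in their place "hand_eye" (4x4, takes a point from camera to tool coordinates, whose origin is the TCP and whose axes are the flange's). Camera axes: x right, y down, z forward; pixel columns grow to the right and rows downward; lengths in m; the calibration is good to about 2 mm. A picture is of the moment at which its call begins: read the wrist's pose just before it. calibration takes no time and is no camera call.
- r.close_job(): hands the job in, once; it reports no verdict.
The state is a dict: "time": time; "joint_positions": joint angles; "joint_vel": joint speeds; "joint_torque": joint torques, N m; "ee_pos": TCP position; "eef_rot": TCP orientation; "ft_force": force on the tool from outside, world axes, zero at the start; "torque": the same for the moment, N m; "width": finger opening in m.
Only numpy, scipy, OpenCV 4.12 (cv2) and the standard library are available. Lean on these libraries where they do the work, as an engineer would, in place of code of your own. Each camera call takes 0.05 s, during which the arm holds its last target. There are 200 camera calls.

## Working session

There is one attempt and no reset: what is moved stays moved. The work goes in short steps, Python scripts to look and compute and a shell command to move; the robot and the scene stay as the last step left them, time stands still between calls to the robot, and variables do not carry over. Pictures are saved under pics/ and viewed, about 8 in all and at most 12, crops included, and the job is handed in when it is done.

```bash
mkdir -p pics; python3 - <<'E'
from bench import r, eyes
import cv2, numpy as np
s=r.read_state(); print(s['time'],s['ee_pos'],s['eef_rot'],s['width'])
for n in("scene","top"):
    cv2.imwrite(f"pics/{n}0.png",eyes.camera(n)); 
    c=eyes.calibration(n); print(n,{k:np.round(v,3).tolist() for k,v in c.items()})
print(eyes.calibration("wrist"))
E
```

```text
0.0 [ 0.23096862 -0.58036669  0.232753  ] [ 9.82118886e-01  1.88260467e-01 -1.79317407e-04 -6.76625654e-04] 0.0872452572720575
scene {'fx': 441.111, 'fy': 441.111, 'cx': 320.879, 'cy': 197.765, 'R': [[0.822, 0.569, 0.019], [0.449, -0.627, -0.637], [-0.351, 0.532, -0.771]], 't': [-0.448, -0.076, 1.179]}
top {'fx': 448.029, 'fy': 448.029, 'cx': 322.79, 'cy': 202.138, 'R': [[0.006, -1.0, -0.011], [-0.994, -0.005, -0.111], [0.11, 0.011, -0.994]], 't': [0.145, 0.46, 0.873]}
{'fx': 342.60745376027984, 'fy': 342.60745376027984, 'cx': 321.94750670174346, 'cy': 208.45470470195298, 'hand_eye': array([[-6.25081425e-04, -9.55673028e-01, -2.94429401e-01,
         8.11440541e-02],
       [ 9.99999774e-01, -5.24743804e-04, -4.19787504e-04,
        -1.25367473e-03],
       [ 2.46679591e-04, -2.94429597e-01,  9.55673140e-01,
        -1.51549129e-01],
       [ 0.00000000e+00,  0.00000000e+00,  0.00000000e+00,
         1.00000000e+00]])}
```

View pics/scene0.png

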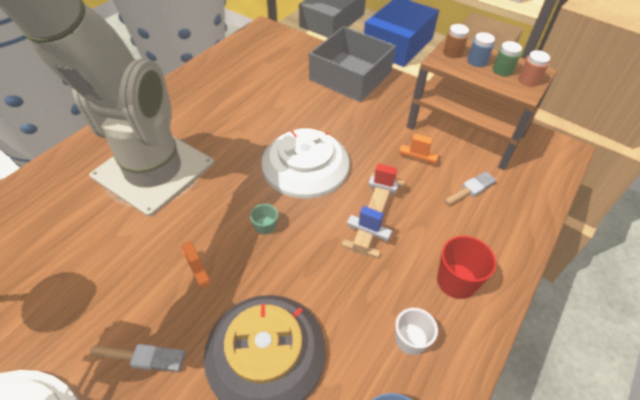

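View pics/top0.png

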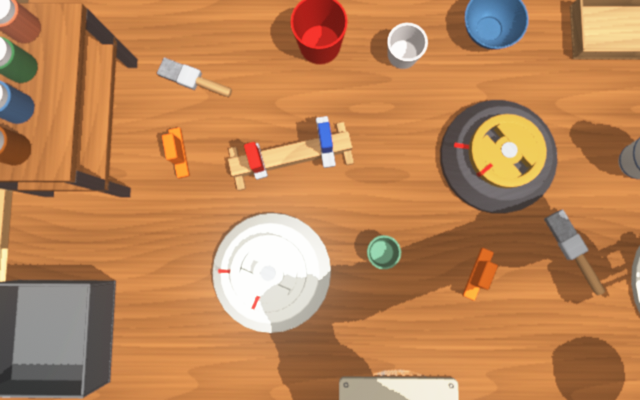

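The top view shows the blue spanner at about (326,141) and the red one at about (255,158) on the rail. The brass ring is on the dark base at about (510,150). The white ring at (270,272) and the orange spanners at (175,152) and (480,275) are decoys. I'll check this in an enlarged crop.

```bash
python3 - <<'E'
import cv2, numpy as np
im=cv2.imread('pics/top0.png')
a=cv2.resize(im[108:178,290:360],(400,400),interpolation=cv2.INTER_CUBIC)   # x5.714
b=cv2.resize(im[95:215,436:566],(520,480),interpolation=cv2.INTER_CUBIC) # x4
o=np.zeros((480,800,3),np.uint8)
a=cv2.resize(im[108:178,296:366],(280,280),interpolation=cv2.INTER_CUBIC) # x4
o[:280,:280]=a; o[:480,280:800]=b
cv2.imwrite('pics/crop1.png',o)
E
```

```text
(no output)
```

View pics/crop1.png

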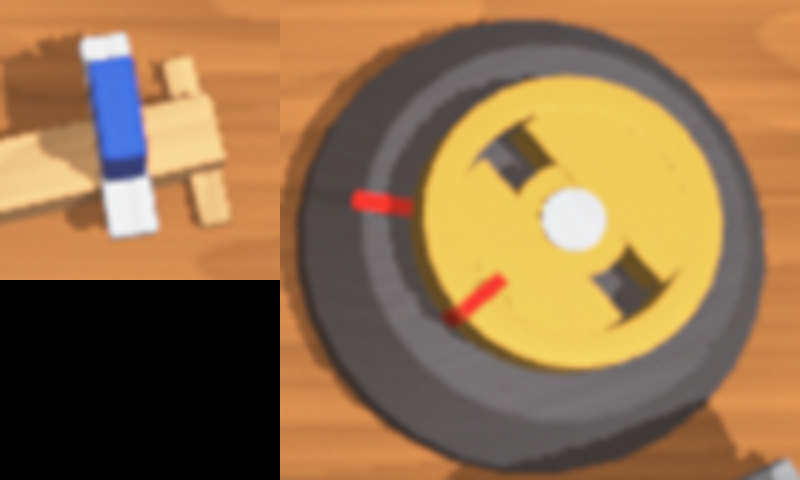

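The crop confirms the blue grip, with its top face from crop (109,57) to (123,160) and the bar ends at (105,38) and (132,234). It also confirms the brass ring, centred at (573,222) with holes at (520,155) and (627,284). The ring's mark is at lower left and the base line at left.

```bash
cat > h.py <<'E'
import numpy as np
from bench import r, eyes
from scipy.spatial.transform import Rotation as Ro
def back(n,u,v,z,pose=None):
    c=eyes.calibration(n)
    d=np.array([(u-c['cx'])/c['fx'],(v-c['cy'])/c['fy'],1])
    if n=='wrist':
        p,q=pose; H=c['hand_eye']; R=Ro.from_quat(q).as_matrix()
        o=p+R@H[:3,3]; d=R@H[:3,:3]@d
    else:
        R=np.array(c['R']); o=-R.T@np.array(c['t']); d=R.T@d
    return o+d*(z-o[2])/d[2]
def yaw(a,b):
    d=b-a; return np.degrees(np.arctan2(d[1],d[0]))
E
python3 - <<'E'
from h import *
np.set_printoptions(precision=4,suppress=True)
A=lambda x,y,z:back('top',x/4+296,y/4+108,z)
B=lambda x,y,z:back('top',(x-280)/4+436,y/4+95,z)
a,b=A(109,57,.1),A(123,160,.1);print('grip',a,b,(a+b)/2,yaw(b,a))
a,b=A(105,38,.046),A(132,234,.046);print('bar',a,b,(a+b)/2,yaw(b,a))
c=B(573,222,.067);h1=B(520,155,.067);h2=B(627,284,.067);m=B(484,294,.067);l=B(381,205,.05)
print('ring',c,(h1+h2)/2,'holes',yaw(h2,h1),np.linalg.norm(h1-h2),'mark',yaw(c,m),'line',yaw(c,l))
s=r.read_state();p,q=s['ee_pos'],s['eef_rot'];R=Ro.from_quat(q).as_matrix()
print(s['time'],p);print(R)
E
```

```text
grip [0.6025 0.1464 0.1   ] [0.5531 0.1396 0.1   ] [0.5778 0.143  0.1   ] 7.860797563681415
bar [0.6282 0.149  0.046 ] [0.5285 0.1351 0.046 ] [0.5783 0.1421 0.046 ] 7.966092785403938
ring [ 0.5571 -0.2131  0.067 ] [ 0.5585 -0.2132  0.067 ] holes 37.66503207577806 0.08007354032635118 mark 128.8297207105987 line 82.0438754222493
0.1 [ 0.231  -0.5804  0.2329]
[[ 0.9291  0.3698 -0.0005]
 [ 0.3698 -0.9291  0.0011]
 [-0.0001 -0.0012 -1.    ]]
```

```bash
python3 -m inch '{"translation":[[0.25,0.5,0],[0.5,1,0],[0.5,1,0]],"rot":[[0,0,-0.1],[0,0,-0.228],[0,0,-0.228]],"jaw":[87,87,87]}' 40 &&
python3 -m inch '{"translation":[[0.25,0.5,0],[0.5,1,0],[0.5,1,0]],"rot":[[0,0,0],[0,0,0],[0,0,0]],"jaw":[87,87,87]}'
```

```text
time: 0.4
ee_pos: [0.2845, -0.4757, 0.2327]
eef_rot: [0.998, 0.07, 0.0, -0.002]
ft_force: [0.4, 0.5, -0.2]
width: 0.087
time: 0.7
ee_pos: [0.3369, -0.3715, 0.2327]
eef_rot: [0.997, 0.073, 0.001, -0.002]
ft_force: [-0.0, -0.0, -0.1]
width: 0.0868
```

```bash
for i in 1 2 3 4; do python3 -m inch '{"translation":[[0.25,0.5,0],[0.5,1,0],[0.5,1,0]],"rot":[[0,0,0],[0,0,0],[0,0,0]],"jaw":[87,87,87]}' >/dev/null; done; python3 -m inch '{"translation":[[0.2,0.5,-0.1],[0.4,0.9,-0.2],[0.4,0.9,-0.2],[0.4,0.9,-0.2]],"rot":[[0,0,0],[0,0,0],[0,0,0],[0,0,0]],"jaw":[87,87,87,87]}'
python3 - <<'E'
from h import *
import cv2
s=r.read_state();im=eyes.camera('wrist');cv2.imwrite('pics/w1.png',im)
np.savez('w1.npz',p=s['ee_pos'],q=s['eef_rot'])
print(s['ee_pos'],s['eef_rot'],s['joint_positions'])
E
```

```text
time: 2.3
ee_pos: [0.5825, 0.1393, 0.2117]
eef_rot: [0.996, 0.087, 0.001, -0.005]
ft_force: [0.4, -1.1, -0.1]
width: 0.0871
[0.5824662  0.13929833 0.21174927] [ 0.99621497  0.08676071  0.00103128 -0.00521973] [ 0.22059193  0.35700772 -0.66027618  1.53959082  0.21377781  1.31581637
 -1.85903729]
```

View pics/w1.png

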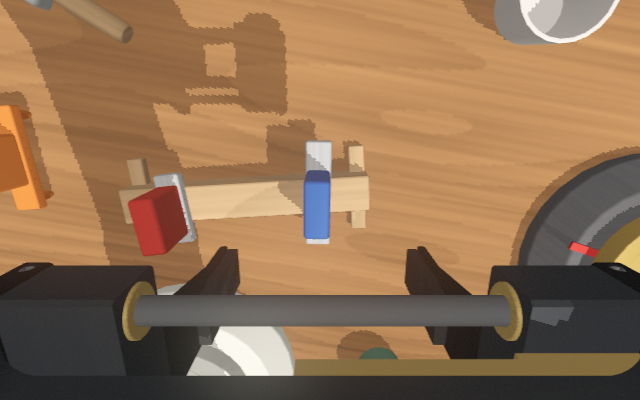

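The wrist view shows the blue grip's top face from (317,183) to (317,238), with the bar from (318,141) down to (317,243). The red spanner is well off to the left, at (160,215).

```bash
python3 - <<'E'
from h import *
d=np.load('w1.npz');P=(d['p'],d['q'])
np.set_printoptions(precision=4,suppress=True)
a,b=back('wrist',317.5,183.5,.1,P),back('wrist',317,239,.1,P)
print(a,b,(a+b)/2,yaw(b,a))
s=r.read_state();print(s['ee_pos'],Ro.from_quat(s['eef_rot']).as_matrix())
E
```

```text
[0.6017 0.1487 0.1   ] [0.5554 0.1412 0.1   ] [0.5786 0.145  0.1   ] 9.198122280628457
[0.5827 0.1374 0.2123] [[ 0.9854  0.1704  0.002 ]
 [ 0.1704 -0.9853  0.0095]
 [ 0.0036 -0.009  -1.    ]]
```

```bash
python3 -m inch '{"translation":[[-0.05,0.07,-0.45],[-0.05,0.07,-0.92],[-0.05,0.07,-0.92],[-0.05,0.07,-0.92],[-0.05,0.07,-0.92]],"rot":[[-0.009,0.002,-0.025],[-0.009,0.002,-0.025],[-0.009,0.002,-0.025],[-0.009,0.002,-0.025],[-0.009,0.002,-0.025]],"jaw":[87,87,87,87,87]}'; python3 - <<'E'
from h import *
s=r.read_state();print(s['ee_pos'],Ro.from_quat(s['eef_rot']).as_matrix())
E
```

```text
time: 2.85
ee_pos: [0.5793, 0.1439, 0.1233]
eef_rot: [0.997, 0.072, 0.002, -0.0]
ft_force: [-1.0, 0.5, -0.5]
width: 0.0868
[0.5793195  0.14392046 0.12334329] [[ 9.89679605e-01  1.43243765e-01  3.93750687e-03]
 [ 1.43242571e-01 -9.89687437e-01  5.85266218e-04]
 [ 3.98073682e-03 -1.52074331e-05 -9.99992077e-01]]
```

Aligned; I'll descend 53 mm and close the jaws.

```bash
python3 -m inch '{"translation":[[-0.01,0,-0.25],[-0.01,0,-0.53],[-0.01,0,-0.53],[-0.01,0,-0.53],[-0.01,0,-0.53],[-0.01,0,-0.53],[-0.01,0,-0.53],[-0.01,0,-0.53],[-0.01,0,-0.53]],"rot":[[0,0.004,0],[0,0.004,0],[0,0.004,0],[0,0.004,0],[0,0.004,0],[0,0.004,0],[0,0.004,0],[0,0.004,0],[0,0.004,0]],"jaw":[87,87,87,87,20,10,10,10,10]}' 50
```

```text
time: 3.75
ee_pos: [0.5784, 0.1439, 0.0705]
eef_rot: [0.997, 0.072, -0.0, -0.0]
ft_force: [0.4, -0.1, -0.6]
width: 0.0552
```

```bash
python3 -m inch '{"translation":[[0,0,0],[0,0,0],[0,0,0],[0,0,0],[0,0,0],[0,0,0],[0,0,0]],"rot":[[0,0,0],[0,0,0],[0,0,0],[0,0,0],[0,0,0],[0,0,0],[0,0,0]],"jaw":[5,5,5,5,5,5,5]}' 50
python3 -m inch '{"translation":[[0,0,0.2],[0,0,0.4],[0,0,0.6],[0,0,0.8],[0,0,0.8],[0,0,0.8]],"rot":[[0,0,0],[0,0,0],[0,0,0],[0,0,0],[0,0,0],[0,0,0]],"jaw":[5,5,5,5,5,5]}' 50
```

```text
time: 4.45
ee_pos: [0.5783, 0.144, 0.0705]
eef_rot: [0.997, 0.072, -0.0, -0.0]
ft_force: [0.6, 0.7, -1.2]
width: 0.0218
time: 5.05
ee_pos: [0.5781, 0.1437, 0.1497]
eef_rot: [0.997, 0.072, -0.0, -0.0]
ft_force: [0.2, -0.5, -4.2]
width: 0.0219
```

The grip is held at 21.9 mm opening and the weight shows on the wrist. Next I'll carry it to the ring.

```bash
python3 -m inch '{"translation":[[-0.02,-0.4,0.1],[-0.04,-0.8,0.2],[-0.05,-0.9,0.2]],"rot":[[0,0,0.1],[0,0,0.15],[0,0,0.15]],"jaw":[5,5,5]}' 50 >/dev/null
for i in 1 2; do python3 -m inch '{"translation":[[-0.02,-0.4,0],[-0.04,-0.8,0],[-0.05,-0.9,0]],"rot":[[0,0,0.1],[0,0,0.15],[0,0,0.15]],"jaw":[5,5,5]}' 50; done
python3 -m inch '{"translation":[[-0.02,-0.3,0],[-0.05,-0.6,0],[-0.05,-0.7,0],[-0.05,-0.7,0],[-0.05,-0.7,0]],"rot":[[0,0,0.05],[0,0,0.05],[0,0,0.05],[0,0,0.05],[0,0,0.05]],"jaw":[5,5,5,5,5]}' 50
python3 - <<'E'
from h import *
import cv2
s=r.read_state();im=eyes.camera('wrist');cv2.imwrite('pics/w2.png',im)
np.savez('w2.npz',p=s['ee_pos'],q=s['eef_rot'])
print(s['ee_pos'],Ro.from_quat(s['eef_rot']).as_matrix(),s['joint_positions'])
E
```

```text
time: 5.65
ee_pos: [0.5669, -0.0483, 0.1667]
eef_rot: [0.975, 0.222, -0.003, 0.002]
ft_force: [0.3, 0.0, -4.5]
width: 0.0217
time: 5.95
ee_pos: [0.5603, -0.1441, 0.1647]
eef_rot: [0.955, 0.295, -0.004, 0.003]
ft_force: [-1.3, -0.4, -3.6]
width: 0.0215
time: 6.45
ee_pos: [0.5554, -0.2124, 0.1639]
eef_rot: [0.947, 0.32, -0.004, 0.002]
ft_force: [1.1, 1.0, -4.3]
width: 0.0217
[ 0.5553518  -0.21236471  0.16394517] [[ 7.94642271e-01  6.07037967e-01 -6.96905636e-03]
 [ 6.07005300e-01 -7.94672411e-01 -6.35010892e-03]
 [-9.39287403e-03  8.15810830e-04 -9.99955553e-01]] [ 0.74737368  0.37405176 -0.57595436  1.60638672  0.22081044  1.23064214
 -0.79071804]
```

View pics/w2.png

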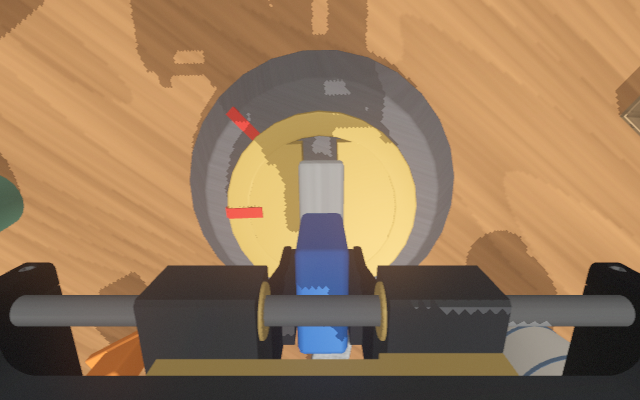

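The wrist view shows the ring's rim at left (228,205), right (416,205) and top (322,111). The mark runs from (228,213) to (262,212), and the far hole, centred near column 320, is in line with the bar.

```bash
python3 - <<'E'
from h import *
from scipy.optimize import least_squares
import cv2
np.set_printoptions(precision=4,suppress=True)
d=np.load('w2.npz');P=(d['p'],d['q'])
im=cv2.imread('pics/w2.png')
pts=[(228,205),(416,205),(322,111.5),(261,135),(385,137)]
W=np.array([back('wrist',u,v,.067,P)[:2] for u,v in pts])
f=least_squares(lambda c:np.hypot(*(W-c).T)-.072,[.558,-.213]);c=f.x
print('centre',c,f.fun)
m=back('wrist',252,212.5,.067,P)[:2]; h=back('wrist',320,148,.067,P)[:2]
print('mark yaw',yaw(c,m),'hole',yaw(c,h)); l=back('wrist',243,122,.045,P)[:2];print('line',yaw(c,l))
s=r.read_state();print(s['ee_pos'],yaw(np.zeros(3),Ro.from_quat(s['eef_rot']).as_matrix()[:,0]))
g=back('wrist',321,218,.0,P)
for u,v,z in[(321,161,s['ee_pos'][2]+.0035-.028)]:
  print('bar end',back('wrist',u,v,z,P))
E
```

```text
centre [ 0.5561 -0.2102] [-0.0008 -0.0007  0.001  -0.0005 -0.0006]
mark yaw 128.49057585911262 hole 39.02413738789051
line 80.42288318824873
[ 0.5555 -0.212   0.1642] 37.434366814759656
bar end [ 0.5962 -0.1789  0.1397]
```

```bash
python3 -m inch '{"translation":[[0.01,0,0],[0.01,0,-0.1],[0.01,0,-0.2],[0.01,0,-0.3],[0.01,0,-0.4],[0.01,0,-0.4]],"rot":[[0.006,-0.007,0.015],[0.006,-0.007,0.015],[0.006,-0.007,0.015],[0.006,-0.007,0.015],[0.006,-0.007,0.015],[0.006,-0.007,0.015]],"jaw":[5,5,5,5,5,5]}' 50
python3 - <<'E'
from h import *
s=r.read_state();print(s['ee_pos'],Ro.from_quat(s['eef_rot']).as_matrix(),s['ft_force'],s['torque'])
E
```

```text
time: 7.1
ee_pos: [0.5555, -0.2117, 0.1221]
eef_rot: [0.945, 0.328, -0.001, -0.001]
ft_force: [-0.9, 0.1, -2.7]
width: 0.0218
[ 0.55545232 -0.21168309  0.12209013] [[ 7.84408290e-01  6.20241243e-01 -2.10588631e-03]
 [ 6.20243844e-01 -7.84408555e-01  8.90804895e-04]
 [-1.09936130e-03 -2.00491776e-03 -9.99997386e-01]] [-0.90037026  0.13543227 -2.65330571] [-0.02057944 -0.00024897  0.00213071]
```

```bash
python3 -m inch '{"translation":[[0.01,0,-0.06],[0.01,0,-0.12],[0.01,0,-0.18],[0.01,0,-0.18],[0.01,0,-0.18],[0.01,0,-0.18]],"rot":[[0,0,0],[0,0,0],[0,0,0],[0,0,0],[0,0,0],[0,0,0]],"jaw":[5,5,5,5,5,5]}' 50
python3 - <<'E'
from h import *
import cv2
s=r.read_state();print(s['ee_pos'],s['ft_force'],s['torque'])
im=eyes.camera('scene')
cv2.imwrite('pics/s3.png',cv2.resize(im[230:400,160:360],(800,680))[:600])
E
```

```text
time: 7.7
ee_pos: [0.5564, -0.2117, 0.1041]
eef_rot: [0.945, 0.328, -0.001, -0.001]
ft_force: [-0.2, -0.3, -3.8]
width: 0.0214
[ 0.55644659 -0.21170656  0.10414513] [-0.18808029 -0.30479945 -3.80001714] [-0.03551487 -0.05386198 -0.01021704]
```

View pics/s3.png

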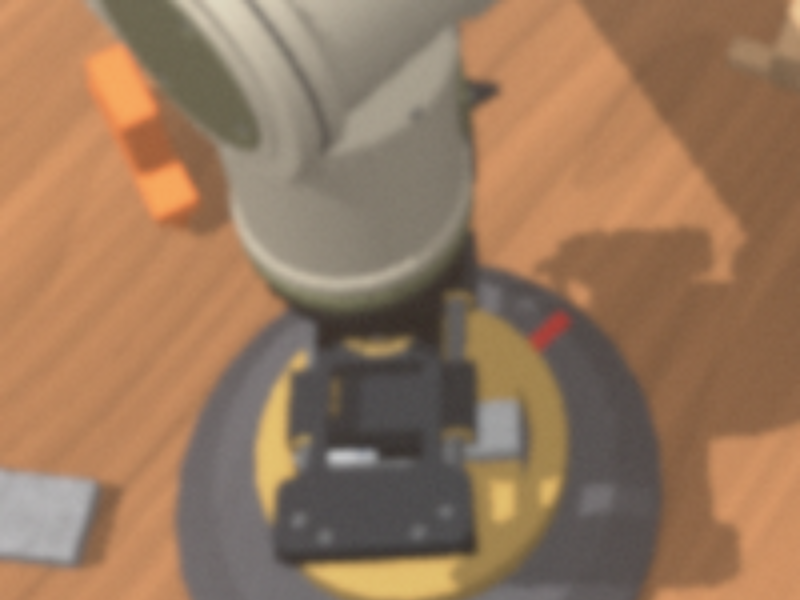

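The spanner went down to TCP 0.104 with no contact force, so the prongs are about 29 mm inside the holes; had they landed on the ring they would have stopped at about 0.129. The scene crop shows the bar resting at ring level. Next I'll turn it clockwise.

```bash
python3 -m inch '{"translation":[[0,0,0],[0,0,0],[0,0,0],[0,0,0],[0,0,0],[0,0,0],[0,0,0],[0,0,0],[0,0,0],[0,0,0],[0,0,0],[0,0,0]],"rot":[[0,0,-0.08],[0,0,-0.16],[0,0,-0.24],[0,0,-0.32],[0,0,-0.4],[0,0,-0.48],[0,0,-0.56],[0,0,-0.64],[0,0,-0.72],[0,0,-0.8],[0,0,-0.83],[0,0,-0.83]],"jaw":[5,5,5,5,5,5,5,5,5,5,5,5]}' 50
cat > st.py <<'E'
from h import *
np.set_printoptions(precision=4,suppress=True)
s=r.read_state();R=Ro.from_quat(s['eef_rot']).as_matrix()
print(s['time'],s['ee_pos'],'yaw',yaw(np.zeros(3),R[:,0]),'z',R[:,2],s['ft_force'],s['torque'],s['width'])
E
python3 st.py
```

```text
time: 8.95
ee_pos: [0.5563, -0.2108, 0.104]
eef_rot: [0.995, -0.099, -0.001, -0.001]
ft_force: [-2.2, 4.7, -3.0]
width: 0.022
8.95 [ 0.5563 -0.2108  0.104 ] yaw -11.376835689111996 z [-0.0014  0.0029 -1.    ] [-2.2053  4.7235 -2.986 ] [1.142  0.6317 0.1188] 0.021988612464190066
```

```bash
python3 -m inch '{"translation":[[0,0,0],[0,0,0],[0,0,0],[0,0,0]],"rot":[[0,0,-0.05],[0,0,-0.1],[0,0,-0.1],[0,0,-0.1]],"jaw":[5,5,5,5]}' 50 >/dev/null; python3 st.py;  python3 -m inch '{"translation":[[0,0,0],[0,0,0],[0,0,0],[0,0,0]],"rot":[[0,0,-0.04],[0,0,-0.06],[0,0,-0.06],[0,0,-0.06]],"jaw":[5,5,5,5]}' 50 >/dev/null; python3 st.py
```

```text
9.35 [ 0.5563 -0.2107  0.104 ] yaw -17.22796041189615 z [-0.0011  0.0032 -1.    ] [-0.9879  3.5421 -2.345 ] [0.8345 0.2796 0.1186] 0.021486709543303843
9.75 [ 0.5564 -0.2103  0.104 ] yaw -20.708430530808982 z [-0.0009  0.0035 -1.    ] [-1.4943  4.7213 -3.7459] [1.193  0.2814 0.5327] 0.021489499325557052
```

```bash
python3 -m inch '{"translation":[[0,0,0],[0,0,0],[0,0,0]],"rot":[[0,0,-0.03],[0,0,-0.03],[0,0,-0.03]],"jaw":[5,5,5]}' 50 >/dev/null; python3 st.py; python3 - <<'E'
from h import *
import cv2
im=eyes.camera('top')
cv2.imwrite('pics/t4.png',cv2.resize(im[85:225,420:580],(800,700),interpolation=2)[:600])
E
```

```text
10.05 [ 0.5564 -0.2103  0.104 ] yaw -22.44479163978541 z [-0.0009  0.0032 -1.    ] [-1.9838  3.4291 -2.6331] [0.8937 0.4499 1.4475] 0.021725843577384583
```

View pics/t4.png

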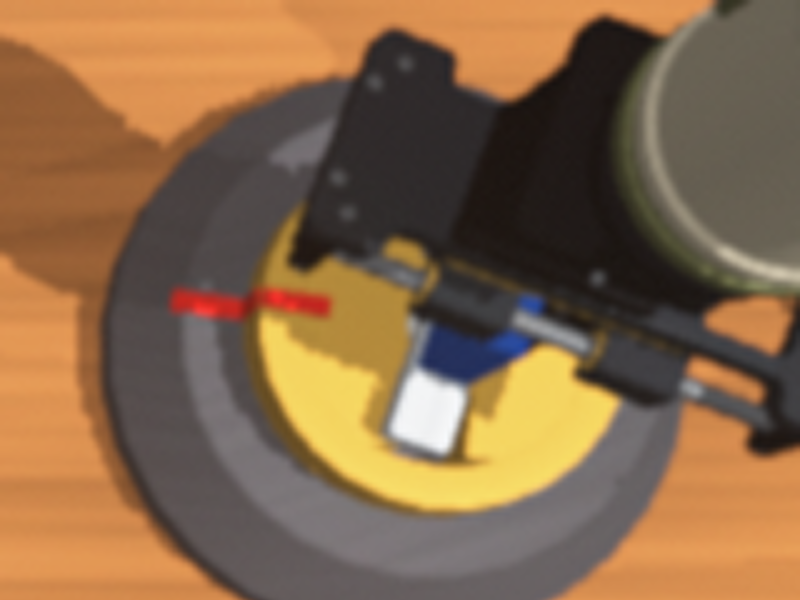

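The red mark (260–330,302) now meets the base line (170–245,303), and the torque jumped to 1.4 N m, which means the ring is at its stop. I'll relax the twist, settle the spanner, release it and retreat.

```bash
python3 -m inch '{"translation":[[0,0,0],[0,0,-0.005],[0,0,-0.005],[0,0,-0.005],[0,0,-0.005],[0,0,-0.005],[0,0,-0.005],[0,0,-0.005],[0,0,-0.005],[0,0,-0.005]],"rot":[[0,0,0.04],[0,0,0.04],[0,0,0.04],[0,0,0.04],[0,0,0.04],[0,0,0.04],[0,0,0.04],[0,0,0.04],[0,0,0.04],[0,0,0.04]],"jaw":[5,5,5,50,60,60,60,60,60,60]}' 50; python3 st.py
```

```text
time: 11.1
ee_pos: [0.5564, -0.2104, 0.1035]
eef_rot: [0.985, -0.174, -0.001, -0.001]
ft_force: [-0.7, -0.7, 0.2]
width: 0.059
11.1 [ 0.5564 -0.2104  0.1035] yaw -20.053949211016803 z [-0.001   0.0032 -1.    ] [-0.6914 -0.7017  0.1699] [0.0527 0.0459 0.0558] 0.059000131085071836
```

```bash
python3 -m inch '{"translation":[[0,0,0.15],[0,0,0.4],[0,0,0.7],[0,0,1],[0,0,1],[0,0,1]],"rot":[[0,0,0],[0,0,0],[0,0,0],[0,0,0],[0,0,0],[0,0,0]],"jaw":[60,60,60,60,60,60]}'
python3 -m inch '{"translation":[[-0.3,0.3,0.2],[-0.7,0.7,0.3],[-1,1,0.3],[-1,1,0.3],[-1,1,0.3],[-1,1,0.3]],"rot":[[0,0,0],[0,0,0],[0,0,0],[0,0,0],[0,0,0],[0,0,0]],"jaw":[60,60,60,60,60,60]}'
python3 - <<'E'
from h import *
import cv2
im=eyes.camera('top');cv2.imwrite('pics/t5f.png',im)
a=cv2.resize(im[95:215,436:566],(520,480),interpolation=2)
b=cv2.resize(im[110:200,220:360],(280,180),interpolation=2)
o=np.zeros((480,800,3),np.uint8);o[:180,:280]=b;o[:,280:]=a
cv2.imwrite('pics/t5.png',o)
E
```

```text
time: 11.7
ee_pos: [0.5568, -0.2105, 0.2049]
eef_rot: [0.985, -0.174, 0.0, -0.001]
ft_force: [-1.1, -0.8, -0.2]
width: 0.0601
time: 12.3
ee_pos: [0.457, -0.1111, 0.2346]
eef_rot: [0.985, -0.175, 0.0, -0.001]
ft_force: [-0.3, 1.0, 0.0]
width: 0.0602
```

View pics/t5.png

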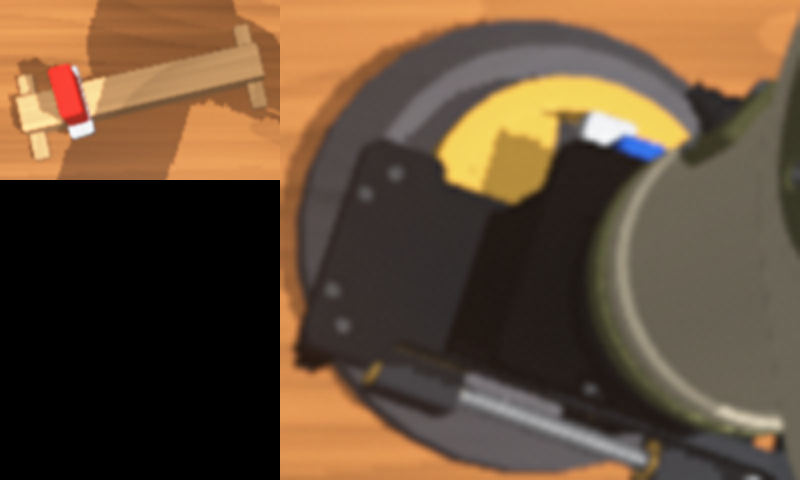

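The red spanner is still on the rail, but the arm hides the ring. I'll move further aside and take one last look.

```bash
python3 -m inch '{"translation":[[0,0.4,0],[0,0.8,0],[0,1,0],[0,1,0]],"rot":[[0,0,0],[0,0,0],[0,0,0],[0,0,0]],"jaw":[60,60,60,60]}' >/dev/null; python3 -m inch '{"translation":[[0,0.4,0],[0,0.8,0],[0,1,0],[0,1,0],[0,1,0]],"rot":[[0,0,0],[0,0,0],[0,0,0],[0,0,0],[0,0,0]],"jaw":[60,60,60,60,60]}'
python3 - <<'E'
from h import *
import cv2
im=eyes.camera('top')
cv2.imwrite('pics/t6.png',cv2.resize(im[95:215,436:566],(520,480),interpolation=2))
E
```

```text
time: 13.25
ee_pos: [0.4582, 0.0902, 0.2339]
eef_rot: [0.985, -0.173, -0.001, -0.002]
ft_force: [0.8, -0.9, -0.3]
width: 0.0599
```

View pics/t6.png

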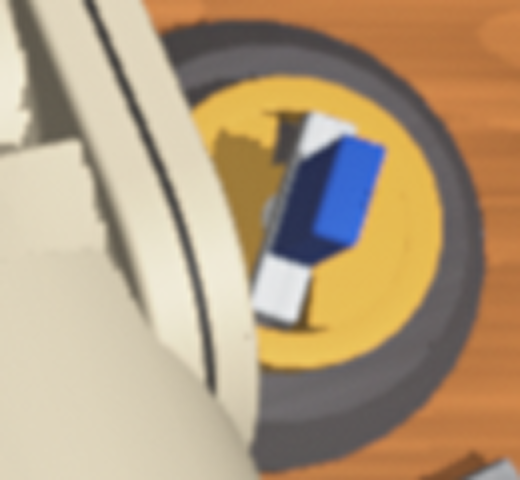

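```bash
python3 -c "
from bench import r
print(r.close_job())"
```

```text
the job is handed in; nothing more can be done
None
```

The turntable is locked: the blue spanner is standing, released, in the brass ring with the ring turned to its stop. I handed the job in at about 13.3 s of the 38 s allowed; no verdict was reported.

- **Seating:** I took the blue spanner off the rail and lowered it with no contact force, so the prongs went about 29 mm below the ring's top.
- **Turning:** I turned it about 60° clockwise. The torque rose from 0.12 N m while turning to 1.45 N m at the stop, and the top view showed the ring's red mark meeting the red line.
- **Release:** I eased off the twist by about 2°, opened the jaws and lifted clear. The last top view shows the spanner upright with its bar on the ring, roughly 4 mm off the ring's centre and about 12° from the line of the holes, well inside tolerance.
- **Red spanner:** A top view after the retreat shows it still on the rail. I judged this by eye and did not measure its position.
- **Checks that fell short or disagreed:** The arm hid the mark and line in the last picture, so the lock was seen before release but not after. The top and wrist cameras placed the ring's centre about 3 mm apart, so I aimed between the two.

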